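Count out one row of balls by tipping the ball tray on its rest

TASK

First stand the blue tin in the white outline in front of the tipping rest, lug outward. Then carry the ball tray level by its black bar from under the blue shelf, set it on the rest with its heel behind the yellow stop and let go; take it again by the red tail and tip it on its heel, so that only the front row of brass balls rolls into the tin, then lower it level on the rest and let go. The steel balls must stay in the rear row, and everything else on the bench must stay where it is.

Things in the scene. Friction and masses are not known exactly. Their poses are not given: they have to be found in the camera images.
- tray: Aluminium ball tray, 81 mm (x) by 100 mm (y), tail grip at +x; 0.65 kg loaded. Origin: its centre at the level its feet stand on; +x runs from the open front to the tail, z up. Floor top 26 mm up, from x = -40 mm; side walls and back wall (x 34 to 41) rise 16 mm above it. Stands on the heel and two rear feet at x = 30 to 38, y = +-35 to 45 mm.
- tray_lip (a point): Top of the low yellow front lip (2.5 mm above the floor, x = -33 to -29 mm). The front row lies between it and the ridge. Tipped slowly front-down about the heel, the front row rolls over this lip by about 36 degrees at the latest (a jolt can send a ball over from about 18).
- tray_ridge (a point): Top of the ridge between the two rows (6 mm above the floor, x = -2 to 2 mm), at the tray's centre; the rear row lies behind it, x = 2 to 28 mm, and rolls over it if the tray is tipped beyond about 50 degrees.
- tray_bar (a point): Centre of the black carrying bar that bridges the tray above the ridge, on steel posts at y = +-53 mm: bar 12 mm thick (tray x), 112 mm long (tray y), 14 mm high, centre 95 mm above the feet. The loaded tray balances close under it (centre of mass under 15 mm towards the tail).
- tray_tail (a point): Centre of the red tail grip: upright block 36 mm long (tray x), 16 mm wide (tray y), 32 mm high (28 to 60 mm above the feet), centred 82 mm behind the tray's centre; nothing under it.
- tray_heel (a point): Axis of the heel, a steel rod 12 mm in diameter and 90 mm long along tray y under the front of the tray, 30 mm in front of the tray's centre and 6 mm above the level of the feet: the tray tips about it.
- rest: Fixed tipping rest, dark steel. Origin on the table under its centre, z up, +x towards where the tray's tail belongs. Deck top 70 mm up, x = -45 to 48 mm, 130 mm wide (y), 7 mm thick, on side plates at y = +-60 (x = -30 to 46). On its front edge a yellow stop 8 mm high, x = -45 to -40: the tray's heel goes behind it.
- rest_seat (a point): Point on the deck top (x and y of the rest's origin, axes as the rest): the tray's origin belongs here, with the tray's axes along the rest's; the heel then stands about 5 mm behind the stop.
- rest_mark (a point): Centre of the white outline painted on the table in front of the rest, 85 mm from the rest's origin towards -x of the rest: the tin's place (the tin's origin here, its x along the rest's x, so its yellow lug points away from the rest).
- shelf: Fixed low blue shelf over the parked tray's tail. Origin on the table where the tray's centre starts (within 3 mm, 3 degrees), axes as the tray's. Board x = 55 to 150 mm, 150 mm wide, 75 to 85 mm above the table, side plates at y = +-67 to 75, boxes on top to 107 mm high from x = 99. Draw the tray about 60 mm to -x before raising it over 10 mm.
- tin: Open blue catch tin, 70 mm (x) by 130 mm (y), 50 mm high, walls 3 mm, 0.14 kg. Origin: centre of its underside, z up.
- tin_lug (a point): Centre of the yellow lug on the tin's -x side: block 30 mm long (x, standing 29 mm clear of the wall), 16 mm wide (y), 26 mm high (23 to 49 mm above the tin's underside), 50 mm from the tin's centre.
- front1_center (a point): Centre of a brass-coloured ball, 25 mm in diameter, 62 g, starting in the tray's front row.
- front2_center (a point): Centre of a brass-coloured ball, 25 mm in diameter, 62 g, starting in the tray's front row.
- front3_center (a point): Centre of a brass-coloured ball, 25 mm in diameter, 62 g, starting in the tray's front row.
- back1_center (a point): Centre of a steel ball, 25 mm in diameter, 62 g, in the tray's rear row.
- back2_center (a point): Centre of a steel ball, 25 mm in diameter, 62 g, in the tray's rear row.
- back3_center (a point): Centre of a steel ball, 25 mm in diameter, 62 g, in the tray's rear row.
- jug: Bystander: yellow oil jug, 62 x 115 mm, 180 mm high; origin centre of underside.
- can: Bystander: spray can, 64 mm diameter, 170 mm high; origin centre of underside.
- jar: Bystander: jar, 68 mm diameter, 85 mm high; origin centre of underside.
- filter: Bystander: black oil filter, 76 mm diameter, 85 mm high; origin centre of underside.
- wrench: Bystander: wrench lying flat, 180 mm long along its x.
- driver: Bystander: screwdriver lying flat, 170 mm long along its x, about 30 mm high.

How it is judged:
On the way, in this order (a step that is already met when the one before it is completed fails the run):
1. the tin stands released in the white outline, lug outward (horizontal distance between tin and rest_mark below 0.025 m and angle between the x axis of tin and the x axis of rest, either way round below 0.25 rad and angle between tin's own z axis and vertical below 0.08 rad and height (world z) of tin below 0.006 m and contact force between the fingers and tin below 0.2 N and x of tin_lug in the frame of rest_mark below -0.02 m), for 0.2 s.
2. the tray stands level and released on the rest, heel behind the stop, all six balls in their rows (x of tray_heel in the frame of rest_seat between -0.04 and -0.012 m and y of tray_heel in the frame of rest_seat between -0.022 and 0.022 m and angle between tray's own z axis and vertical below 0.06 rad and angle between the x axis of tray and the x axis of rest, either way round below 0.2 rad and z of tray in the frame of rest_seat between -0.004 and 0.005 m and contact force between the fingers and tray below 0.2 N and x of front1_center in the frame of tray between -0.03 and -0.002 m and y of front1_center in the frame of tray between -0.046 and 0.046 m and z of front1_center in the frame of tray between 0.028 and 0.05 m and x of front2_center in the frame of tray between -0.03 and -0.002 m and y of front2_center in the frame of tray between -0.046 and 0.046 m and z of front2_center in the frame of tray between 0.028 and 0.05 m and x of front3_center in the frame of tray between -0.03 and -0.002 m and y of front3_center in the frame of tray between -0.046 and 0.046 m and z of front3_center in the frame of tray between 0.028 and 0.05 m and x of back1_center in the frame of tray between 0.002 and 0.03 m and y of back1_center in the frame of tray between -0.046 and 0.046 m and z of back1_center in the frame of tray between 0.028 and 0.05 m and x of back2_center in the frame of tray between 0.002 and 0.03 m and y of back2_center in the frame of tray between -0.046 and 0.046 m and z of back2_center in the frame of tray between 0.028 and 0.05 m and x of back3_center in the frame of tray between 0.002 and 0.03 m and y of back3_center in the frame of tray between -0.046 and 0.046 m and z of back3_center in the frame of tray between 0.028 and 0.05 m), for 0.2 s.
3. the tray is held by its red tail and tipped by more than 12 degrees with its heel still on the rest (x of tray_heel in the frame of rest_seat between -0.04 and -0.012 m and y of tray_heel in the frame of rest_seat between -0.022 and 0.022 m and z of tray_heel in the frame of rest_seat between 0 and 0.025 m and angle between tray's own z axis and vertical above 0.21 rad and distance between the grasp point and tray_tail below 0.06 m and contact force between the fingers and tray above 0.5 N), for 0.1 s.
At the end, for the whole second after the job is handed in: Brass balls in the tin, steel balls in the tray's rear row; tin upright within 25 mm and 0.25 rad of its outline; tray level (0.06 rad) on the deck, heel behind the stop by up to 20 mm, within 22 mm sideways and 0.2 rad of the rest; all released and at rest (x of front1_center in the frame of tin between -0.035 and 0.035 m and y of front1_center in the frame of tin between -0.065 and 0.065 m and z of front1_center in the frame of tin between 0.008 and 0.05 m and x of front2_center in the frame of tin between -0.035 and 0.035 m and y of front2_center in the frame of tin between -0.065 and 0.065 m and z of front2_center in the frame of tin between 0.008 and 0.05 m and x of front3_center in the frame of tin between -0.035 and 0.035 m and y of front3_center in the frame of tin between -0.065 and 0.065 m and z of front3_center in the frame of tin between 0.008 and 0.05 m and x of back1_center in the frame of tray between 0.002 and 0.03 m and y of back1_center in the frame of tray between -0.046 and 0.046 m and z of back1_center in the frame of tray between 0.028 and 0.05 m and x of back2_center in the frame of tray between 0.002 and 0.03 m and y of back2_center in the frame of tray between -0.046 and 0.046 m and z of back2_center in the frame of tray between 0.028 and 0.05 m and x of back3_center in the frame of tray between 0.002 and 0.03 m and y of back3_center in the frame of tray between -0.046 and 0.046 m and z of back3_center in the frame of tray between 0.028 and 0.05 m and horizontal distance between tin and rest_mark below 0.025 m and angle between the x axis of tin and the x axis of rest, either way round below 0.25 rad and angle between tin's own z axis and vertical below 0.08 rad and height (world z) of tin below 0.006 m and x of tray_heel in the frame of rest_seat between -0.04 and -0.012 m and y of tray_heel in the frame of rest_seat between -0.022 and 0.022 m and angle between tray's own z axis and vertical below 0.06 rad and angle between the x axis of tray and the x axis of rest, either way round below 0.2 rad and z of tray in the frame of rest_seat between -0.004 and 0.005 m and contact force between the fingers and tray below 0.2 N and contact force between the fingers and tin below 0.2 N and linear speed of each of tray, tin below 0.02 m/s); the robot touches nothing.
It fails at once if a steel ball leaves the rear row (x of any of back1_center, back2_center, back3_center in the frame of tray below 0 m or z of any of back1_center, back2_center, back3_center in the frame of tray above 0.065 m).
It fails at once if a bystander is moved by more than 30 mm (distance of any of jug, can, jar, filter, wrench, driver from where it was at the start of the episode above 0.03 m).
It also fails if it takes over 72 s, if anything falls off the work surface, if the arm or the gripper's body presses on something with over 40 N, if the wrist force passes 120 N, or if a joint passes its speed limit or range.

ROBOT

A 6-joint arm with a two-finger parallel gripper is mounted at the origin on the work surface. World frame = base frame: x ahead of the robot, y to its left, z up, the work surface at z = 0. Lengths are in m, angles in rad, forces in N, time in s.
With the tool pointing down it reaches from about 0.225 to 0.725 m from the base axis. Payload 3.1 kg.
Tool frame: the origin (TCP) lies midway between the tips of the shut fingers; the grasp point (between the pads) lies 19 mm behind it; z points along the fingers, y is the line along which they close (so a half turn about z gives the same grasp; the last joint's range is limited). The gripper opens to 85 mm and grips with 20 to 120 N. Pads are 22 mm wide; open, the fingers measure 114 mm over their backs; the gripper's body (76 mm by 85 mm) begins 54 mm behind the grasp point. The pads swing forward as they close: fully open they stand 13 mm farther back than shut.
Start: joints at [1.095, 0.048, 0.099, 1.622, 0, 1.443], TCP at [0.179, 0.494, 0.231] pointing down, gripper open.
Joint ranges: [-2.91, 2.91], [-0.99, 1.94], [-1.21, 1.42], [-2.12, 2.29], [-1.49, 1.47], [-3.14, 3.14]. Speed limits (rad/s): [2.79, 2.79, 3.14, 3.14, 3.14, 3.14].

INTERFACE

Orientations are given as a rotation vector (axis times angle).
In Python, from plant import status, eyes, bot gives the robot as it stands.
- The arm moves only by the shell command python3 -m jog 'ROWS' [FORCE]. ROWS is JSON, a list that holds one entry, the list of rows, each a list of 5 numbers: the finger opening in cm, from 0 to 8.54, then the shift along the tool's x, y, z in cm, then the turn about the tool's z in rad. A call has 1 to 5 rows; each row is the pose to reach, as a shift and turn from the pose commanded when the call began, along the tool's axes at that moment; what a row does not reach only later rows make up. A row lasts 1/10 s, in which the tool goes at most 50 mm and 8.59 degrees, less where a joint would pass 70% of its speed; a pose out of reach is approached as far as the arm can. A call with a gripper value outside its range is refused whole. The fingers move at their own pace and stop on an object; FORCE is the grip in N (left out, the last holds). Time passes only in rows, so rows that repeat a pose let the fingers close. It gives the time, the measured TCP pose, the force, the opening and the grip force at its end, in the units of the state.
- status.get_state(): the state, without advancing time (a new reading comes with each control period).
- eyes.get_image(name): name is "scene" or "top"; returns (picture, depth): 480x640x3 uint8, red, green, blue; 480x640 float32, m along the optical axis (not along the pixel's ray), 0 where there is no reading.
- eyes.calibration(name): a dict with "fx", "fy", "cx", "cy" (pixels), "k1" (the pictures are not rectified: a ray, as slopes to the right and down, at radius r is drawn at 1 + k1 r^2 times it, then the intrinsics apply), "R" (3x3) and "t" (3): a world point X has camera coordinates R X + t. Camera axes: x right, y down, z forward; pixel columns grow to the right and rows downward; lengths in m; the calibration is good to about 2 mm. A picture is of the moment at which its call begins. calibration takes no time and is no camera call.
- bot.close_job(): hands the job in; it is judged then, once.
The state is a dict: "time": time; "joint_positions": joint angles; "joint_vel": joint speeds; "tau": joint torques, N m; "tcp_pos": TCP position; "ee_rot": TCP orientation; "wrist_force": force on the tool from outside, world axes, zero at the start; "wrist_torque": the same for the moment, N m; "opening": opening from 0.0 (shut) to 1.0 (fully open); "gripper_force": force on a finger pad.
Only numpy, scipy, OpenCV 4.12 (cv2) and the standard library are available. Lean on these libraries where they do the work, as an engineer would, in place of code of your own. Each camera call takes 0.05 s, during which the arm holds its last target. There are 200 camera calls.

## Working session

There is one attempt and no reset: what is moved stays moved. The work goes in short steps, Python scripts to look and compute and a shell command to move; the robot and the scene stay as the last step left them, time stands still between calls to the robot, and variables do not carry over. Pictures are saved under pics/ and viewed, at most 10 in all, crops included, and the job is handed in when it is done.

```bash
ls; mkdir -p pics; python3 - <<'E'
from plant import status, eyes, bot
import cv2,numpy as np
print(status.get_state())
for n in("scene","top"):
    im,d=eyes.get_image(n); cv2.imwrite(f"pics/{n}0.png",im[:,:,::-1]); np.save(f"pics/{n}0.npy",d)
    print(n,eyes.calibration(n))
E
```

```text
pics
{'time': 0.0, 'joint_positions': array([ 1.09518128e+00,  4.87017668e-02,  9.75540830e-02,  1.62198189e+00,
       -3.78971442e-05,  1.44302316e+00]), 'joint_vel': array([-0.00092687, -0.00039431, -0.00103658,  0.00088908, -0.00013062,
        0.00012599]), 'tau': array([-1.42873591e-04, -3.38786602e+01,  3.20013213e+01,  2.03486398e-02,
       -1.43180287e-04,  1.04844048e-06]), 'tcp_pos': array([0.17868021, 0.4929985 , 0.23012069]), 'ee_rot': array([-0.54352423, -3.09354896,  0.00351647]), 'wrist_force': array([ 0.67208365, -0.77220397,  0.15785243]), 'wrist_torque': array([-0.05283652,  0.02702863,  0.01717739]), 'gripper_force': 0.0, 'opening': 0.995332263215339}
scene {'fx': 605.5471394537809, 'fy': 605.5471394537809, 'cx': 322.3134270327117, 'cy': 234.23099401424815, 'k1': -0.07662080562448968, 'R': array([[-0.57880815,  0.81526401,  0.0180476 ],
       [ 0.59692502,  0.438666  , -0.67175343],
       [-0.55557326, -0.3780433 , -0.74055494]]), 't': array([ 0.32279843, -0.27523926,  2.18287774])}
top {'fx': 596.8288873466433, 'fy': 596.8288873466433, 'cx': 311.06617900661905, 'cy': 243.60126687451955, 'k1': 0.0481444302452696, 'R': array([[-7.33043089e-04, -9.99978043e-01,  6.58600968e-03],
       [-9.81763663e-01, -5.32368519e-04, -1.90104777e-01],
       [ 1.90104109e-01, -6.60525998e-03, -9.81741717e-01]]), 't': array([-0.00475101,  0.5684139 ,  1.49902577])}
```

View pics/top0.png

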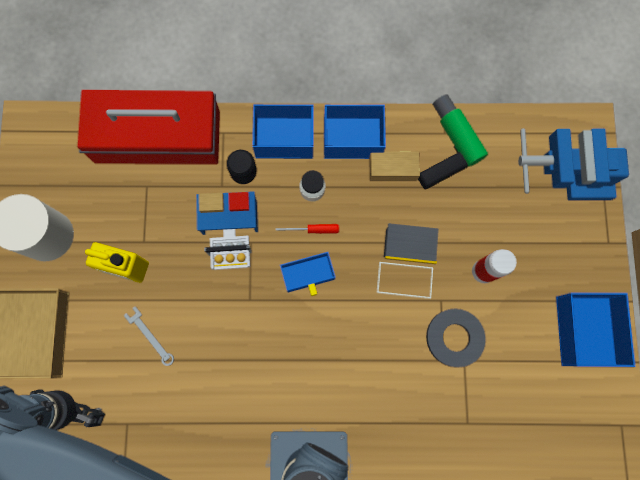

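View pics/scene0.png

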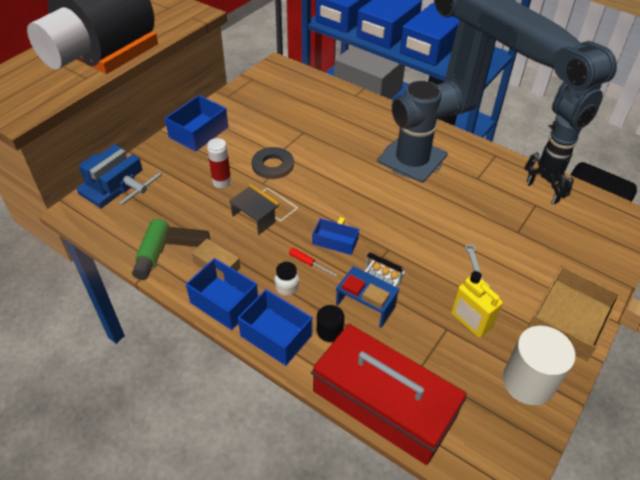

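Top view (up = +x, left = +y): the tin is at (308,272) with its lug at (313,289), the outline at (405,280), and the rest deck at (412,241) with the yellow stop at (411,261). The tray with its brass balls is at (229,255), its black bar at (228,248), and the shelf at (227,212). The scene view confirms the layout.

```bash
cat > h.py <<'E'
from plant import status, eyes, bot
import cv2,numpy as np
from scipy.spatial.transform import Rotation as Ro
def slopes(c,px):
    K=np.array([[c['fx'],0,c['cx']],[0,c['fy'],c['cy']],[0,0,1]])
    return cv2.undistortPoints(np.float64(px).reshape(-1,1,2),K,np.array([c['k1'],0,0,0,0.])).reshape(-1,2)
def plane(n,px,z):
    c=eyes.calibration(n);s=slopes(c,px);o=-c['R'].T@c['t']
    d=np.c_[s,np.ones(len(s))]@c['R'];return o+d*((z-o[2])/d[:,2])[:,None]
def cloud(n,d):
    c=eyes.calibration(n);v,u=np.mgrid[0:480,0:640]
    s=slopes(c,np.c_[u.ravel(),v.ravel()]);z=d.ravel()[:,None]
    return ((np.c_[s,np.ones(len(s))]*z-c['t'])@c['R']).reshape(480,640,3)
def hsv(im): return cv2.cvtColor(im,cv2.COLOR_RGB2HSV)
def box(m,roi):
    r=np.zeros(m.shape,bool);x0,y0,x1,y1=roi;r[y0:y1,x0:x1]=1;return m&r
def rect(P):  # centre, sides, angle of world x-y points
    (c,s,a)=cv2.minAreaRect(np.float32(P[:,:2])*1000);return np.round(c,1),np.round(s,1),round(a,1)
def pts(m): v,u=np.nonzero(m);return np.c_[u,v]
def tool(dw,R=None):  # world shift -> tool axes, cm
    R=Ro.from_rotvec(status.get_state()['ee_rot']).as_matrix();return np.round(np.array(dw)@R*100,2)
E
python3 - <<'E'
from h import *
im=cv2.imread('pics/top0.png')[:,:,::-1].copy();H=hsv(im);d=np.load('pics/top0.npy');X=cloud('top',d)
h,s,v=[H[...,i].astype(int) for i in range(3)]
blue=(h>100)&(h<125)&(s>150);yel=(h>20)&(h<33)&(s>180)&(v>130);white=(s<40)&(v>200)
def show(name,m,z):
    P=plane('top',pts(m),z);print(name,m.sum(),'rect',*rect(P),'mean',P.mean(0).round(4),'depth z med',np.percentile(X[m][:,2],[10,50,90]).round(3))
t=box(blue,(270,245,345,300));show('tin',t,.05)
show('lug',box(yel,(300,280,325,300)),.049)
show('stop',box(yel,(375,245,445,268)),.078)
show('mark',box((s<75)&(v>190),(370,255,440,302)),0.)
show('shelf',box(blue,(190,185,262,235)),.085)
dk=(v<90)&(s<120);show('deck',box((v<110)&(s<90)&(X[...,2]>.055),(375,215,445,262)),.07)
show('bar',box((v<70)&(X[...,2]>.08),(195,238,260,258)),.102)
br=box((h>10)&(h<28)&(s>130)&(v>140)&(X[...,2]>.028),(205,250,252,268));show('brass',br,.0385)
show('traywhite',box((s<60)&(v>150),(200,225,262,275)),.042)
E
```

```text
tin 1360 rect [495.6   4.5] [ 73.4 126.1] 15.5 mean [0.4958 0.0047 0.05  ] depth z med [-0.002  0.004  0.046]
lug 76 rect [449.1  -8.1] [29.4 17.1] 18.3 mean [ 0.449  -0.0082  0.049 ] depth z med [0.04  0.047 0.052]
stop 120 rect [ 522.9 -258.1] [130.2   5.9] 83.9 mean [ 0.5229 -0.2586  0.078 ] depth z med [0.071 0.077 0.082]
mark 107 rect [ 481.9 -255. ] [142.3  82. ] 83.9 mean [ 0.4792 -0.2549  0.    ] depth z med [-0.004  0.001  0.007]
shelf 1252 rect [644.3 212.5] [104.  151.6] 2.3 mean [0.6323 0.2067 0.085 ] depth z med [0.079 0.084 0.089]
deck 1634 rect [ 570.7 -264.2] [129.9  85.4] 83.8 mean [ 0.5704 -0.264   0.07  ] depth z med [0.065 0.069 0.074]
bar 192 rect [547.8 205.7] [ 12.4 107.8] 3.9 mean [0.5474 0.2078 0.102 ] depth z med [0.096 0.101 0.106]
brass 154 rect [529.9 207.3] [29.3 83.3] 3.6 mean [0.5327 0.2079 0.0385] depth z med [0.033 0.048 0.051]
traywhite 837 rect [558.  209.8] [105.4 102.2] 3.9 mean [0.5569 0.2095 0.042 ] depth z med [0.023 0.033 0.045]
```

```bash
python3 - <<'E'
import cv2
im=cv2.imread('pics/top0.png');cv2.imwrite('pics/c1.png',cv2.resize(im[180:310,180:450],None,fx=2.9,fy=2.9,interpolation=cv2.INTER_CUBIC))
E
```

```text
(no output)
```

View pics/c1.png

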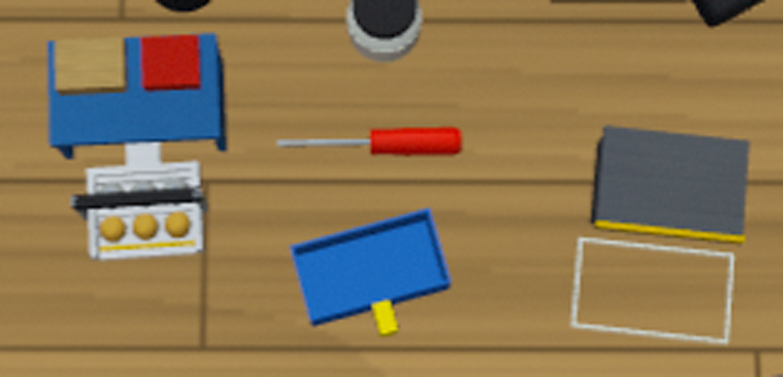

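The crop confirms the layout: the tin is yawed about 15° with its lug toward the robot, the tray about 4°, and the rest about −6°. The stop, deck and outline agree on the rest's pose to within 1 mm. Next I'll approach the lug.

```bash
cat > go.py <<'E'
import sys
from h import *
# go.py x y z yaw_of_tool_y_deg  (m) -> shift in tool axes cm, turn rad
x,y,z,a=map(float,sys.argv[1:5]);S=status.get_state();R=Ro.from_rotvec(S['ee_rot']).as_matrix()
cur=np.degrees(np.arctan2(R[1,1],R[0,1]));t=(cur-a+90)%180-90
print('t',round(S['time'],2),'tcp',S['tcp_pos'].round(4),'yaw',cur.round(2),'shift',((np.array([x,y,z])-S['tcp_pos'])@R*100).round(2),'turn',np.radians(t).round(3),'F',S['wrist_force'].round(1))
E
python3 go.py 0.448 -0.0085 0.13 105.4
```

```text
t 0.1 tcp [0.1787 0.4931 0.2302] yaw 70.07 shift [-42.42 -37.95  10.09] turn -0.617 F [-0.4 -0.1 -0.3]
```

```bash
python3 -m jog '[[[5,-20,-18,4,-0.3],[5,-20,-18,4,-0.3],[5,-20,-18,4,-0.3],[5,-20,-18,4,-0.3],[5,-20,-18,4,-0.3]]]' 60; python3 go.py 0.448 -0.0085 0.1 105.4
```

```text
time: 0.6
tcp_pos: [0.2922, 0.28, 0.1948]
ee_rot: [-0.073, -3.141, 0.001]
wrist_force: [0.8, 0.8, 0.1]
opening: 0.585
gripper_force: 0.0
t 0.6 tcp [0.2922 0.28   0.1948] yaw 87.32 shift [-16.91 -28.08   9.49] turn -0.316 F [0.8 0.8 0.1]
```

```bash
python3 -m jog '[[[5,-17,-28,9,-0.316],[5,-17,-28,9,-0.316],[5,-17,-28,9,-0.316],[5,-17,-28,9,-0.316],[5,-17,-28,9,-0.316]]]';  python3 go.py 0.448 -0.0085 0.1 105.4
```

```text
time: 1.1
tcp_pos: [0.3989, 0.0846, 0.1337]
ee_rot: [-0.42, 3.113, 0.0]
wrist_force: [0.6, 0.1, -0.4]
opening: 0.587
gripper_force: 0.0
t 1.1 tcp [0.3989 0.0846 0.1337] yaw 105.38 shift [ -2.27 -10.28   3.37] turn -0.0 F [ 0.6  0.1 -0.4]
```

```bash
python3 -m jog '[[[5,-2.3,-10.3,3.4,0],[5,-2.3,-10.3,3.4,0],[5,-2.3,-10.3,3.4,0],[5,-2.3,-10.3,3.4,0]]]';  python3 go.py 0.4477 -0.0087 0.02 105.4
```

```text
time: 1.5
tcp_pos: [0.4474, -0.008, 0.0991]
ee_rot: [0.414, -3.111, -0.002]
wrist_force: [-0.1, 0.2, -0.5]
opening: 0.588
gripper_force: 0.0
t 1.5 tcp [ 0.4474 -0.008   0.0991] yaw 105.17 shift [-0.04 -0.09  7.91] turn -0.004 F [-0.1  0.2 -0.5]
```

```bash
python3 -m jog '[[[5,0,0,3,0],[5,0,0,6,0],[5,0,0,7.9,0],[5,0,0,7.9,0],[5,0,0,7.9,0]]]'; python3 -m jog '[[[0,0,0,0,0],[0,0,0,0,0],[0,0,0,0,0],[0,0,0,0,0],[0,0,0,0,0]]]' 60;  python3 go.py 0.4477 -0.0087 0.02 105.4
```

```text
time: 2.0
tcp_pos: [0.4477, -0.0055, 0.0221]
ee_rot: [0.423, -3.113, -0.001]
wrist_force: [0.6, 0.0, -0.1]
opening: 0.582
gripper_force: 0.0
time: 2.5
tcp_pos: [0.4497, -0.0071, 0.0235]
ee_rot: [-0.419, 3.11, -0.001]
wrist_force: [-1.0, 0.8, 5.8]
opening: 0.175
gripper_force: 59.3
t 2.5 tcp [ 0.4497 -0.0071  0.0235] yaw 105.36 shift [ 0.24 -0.1   0.35] turn -0.001 F [-1.   0.8  5.8]
```

```bash
python3 -m jog '[[[0,0,0,-1,0],[0,0,0,-2,0],[0,0,0,-2.5,0],[0,0,0,-2.5,0]]]';  python3 go.py 0.434 -0.248 0.05 83.9
```

```text
time: 2.9
tcp_pos: [0.449, -0.007, 0.0477]
ee_rot: [-0.42, 3.111, -0.001]
wrist_force: [-0.1, 0.4, -1.5]
opening: 0.173
gripper_force: 58.3
t 2.9 tcp [ 0.449  -0.007   0.0477] yaw 105.36 shift [  7.83 -22.85  -0.23] turn 0.375 F [-0.1  0.4 -1.5]
```

```bash
python3 -m jog '[[[0,1,-3,0,0.05],[0,2.3,-6.6,0,0.11],[0,3.7,-10.8,0,0.18],[0,5.1,-15,0,0.25],[0,6.2,-18,0,0.3]]]';  python3 -m jog '[[[0,1,-2.5,0,0.05],[0,1.2,-3.5,0,0.075],[0,1.2,-3.5,0,0.075]]]'; python3 go.py 0.434 -0.248 0.05 83.9
```

```text
time: 3.4
tcp_pos: [0.4185, -0.1783, 0.0369]
ee_rot: [-0.031, -3.104, -0.067]
wrist_force: [-38.3, 30.1, -3.8]
opening: 0.175
gripper_force: 140.3
time: 3.7
tcp_pos: [0.4234, -0.2329, 0.047]
ee_rot: [0.171, 3.135, -0.001]
wrist_force: [-0.1, 0.3, -0.3]
opening: -0.002
gripper_force: 0.0
t 3.7 tcp [ 0.4234 -0.2329  0.047 ] yaw 83.75 shift [-1.22 -1.39 -0.3 ] turn -0.003 F [-0.1  0.3 -0.3]
```

```bash
python3 - <<'E'
from h import *
im,d=eyes.get_image('top');np.save('pics/t2.npy',d);cv2.imwrite('pics/t2.png',im[:,:,::-1])
im2,d=eyes.get_image('scene')
a=cv2.resize(im[190:330,250:450,::-1],(571,400));b=cv2.resize(im2[130:300,180:400,::-1],(518,400))
cv2.imwrite('pics/c2.png',cv2.resize(np.hstack([a,b]),(800,294)))
E
```

```text
(no output)
```

View pics/c2.png

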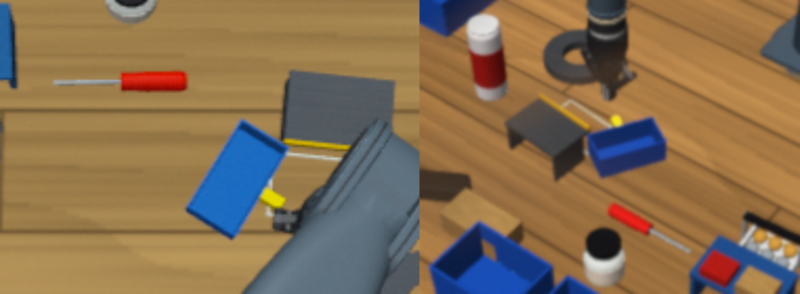

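The tin's corner clipped the rest. It dropped upright, yawed about 57°, at crop (237,178), with the lug toward the outline. Nothing else moved. I'll measure the tin and regrasp.

```bash
cat > tin.py <<'E'
from h import *
im,d=eyes.get_image('top');cv2.imwrite('pics/tl.png',im[:,:,::-1]);X=cloud('top',d);h,s,v=[a.astype(int) for a in cv2.split(hsv(im))]
blue=box((h>100)&(h<125)&(s>150),(270,232,440,330));yel=box((h>20)&(h<33)&(s>180)&(v>130)&(X[...,2]<.062),(330,255,420,320))
n,L,st,_=cv2.connectedComponentsWithStats(blue.astype(np.uint8));m=L==1+st[1:,4].argmax()
c,sd,a=rect(plane('top',pts(m),.05));P=plane('top',pts(yel),.049);print('tin',c,sd,a,'lug',rect(P),len(P), 'z top',np.percentile(X[m][:,2],95).round(3))
E
python3 -m jog '[[[4,0,0,-5,0],[4,0,0,-10,0],[4,0,0,-13,0]]]'; python3 tin.py;python3 go.py 0.434 -0.248 0.05 83.9
```

```text
time: 4.1
tcp_pos: [0.4248, -0.2312, 0.1812]
ee_rot: [0.164, 3.132, -0.005]
wrist_force: [0.6, -1.1, 1.1]
opening: 0.465
gripper_force: 0.0
tin [ 487.1 -138.6] [ 68.2 134.3] 57.7 lug (array([ 494. , -181.8]), array([26.1, 87. ]), 86.8) 79 z top 0.049
t 4.15 tcp [ 0.4269 -0.2328  0.1863] yaw 84.01 shift [-0.69 -1.35 13.65] turn 0.002 F [ 2.4 -1.4  3.5]
```

```bash
python3 -m jog '[[[4,0,0,0,-0.6],[4,0,0,0,-0.6],[4,0,0,0,-0.6],[4,0,0,0,-0.6],[4,0,0,0,-0.6]]]'; python3 go.py 0.4604 -0.1809 0.1 147.7
```

```text
time: 4.65
tcp_pos: [0.4236, -0.2306, 0.177]
ee_rot: [-0.769, 3.045, -0.001]
wrist_force: [0.5, -0.4, 0.4]
opening: 0.468
gripper_force: 0.0
t 4.65 tcp [ 0.4236 -0.2306  0.177 ] yaw 118.36 shift [-5.59  2.63  7.71] turn -0.512 F [ 0.5 -0.4  0.4]
```

```bash
python3 -m jog '[[[4,-5.6,2.6,5,-0.512],[4,-5.6,2.6,7.7,-0.512],[4,-5.6,2.6,7.7,-0.512],[4,-5.6,2.6,7.7,-0.512],[4,-5.6,2.6,7.7,-0.512]]]'; python3 tin.py; python3 go.py 0.4604 -0.1809 0.022 147.7
```

```text
time: 5.15
tcp_pos: [0.46, -0.1809, 0.0991]
ee_rot: [1.512, -2.754, -0.001]
wrist_force: [-0.5, 0.1, 0.2]
opening: 0.466
gripper_force: 0.0
t 5.2 tcp [ 0.4603 -0.1814  0.0997] yaw 147.46 shift [-0.05  0.02  7.77] turn -0.004 F [ 0.1 -0.7  0.3]Traceback (most recent call last):
  File "tin.py", line 5, in <module>
    c,sd,a=rect(plane('top',pts(m),.05));P=plane('top',pts(yel),.049);print('tin',c,sd,a,'lug',rect(P),len(P), 'z top',np.percentile(X[m][:,2],95).round(3))
                                           ~~~~~^^^^^^^^^^^^^^^^^^^^^
  File "h.py", line 8, in plane
    c=eyes.calibration(n);s=slopes(c,px);o=-c['R'].T@c['t']
                            ~~~~~~^^^^^^
  File "h.py", line 6, in slopes
    return cv2.undistortPoints(np.float64(px).reshape(-1,1,2),K,np.array([c['k1'],0,0,0,0.])).reshape(-1,2)
           ~~~~~~~~~~~~~~~~~~~^^^^^^^^^^^^^^^^^^^^^^^^^^^^^^^^^^^^^^^^^^^^^^^^^^^^^^^^^^^^^^^
cv2.error: OpenCV(4.12.0) /io/opencv/modules/calib3d/src/undistort.dispatch.cpp:347: error: (-215:Assertion failed) CV_IS_MAT(_src) && CV_IS_MAT(_dst) && (_src->rows == 1 || _src->cols == 1) && (_dst->rows == 1 || _dst->cols == 1) && _src->cols + _src->rows - 1 == _dst->rows + _dst->cols - 1 && (CV_MAT_TYPE(_src->type) == CV_32FC2 || CV_MAT_TYPE(_src->type) == CV_64FC2) && (CV_MAT_TYPE(_dst->type) == CV_32FC2 || CV_MAT_TYPE(_dst->type) == CV_64FC2) in function 'cvUndistortPointsInternal'
```

```bash
python3 -m jog '[[[4,0,0,3,0],[4,0,0,6,0],[4,0,0,7.7,0],[4,0,0,7.7,0],[4,0,0,7.7,0]]]'; python3 -m jog '[[[0,0,0,0,0],[0,0,0,0,0],[0,0,0,0,0],[0,0,0,0,0]]]' 100; python3 -m jog '[[[0,0,0,-1,0],[0,0,0,-2,0],[0,0,0,-2,0]]]';  python3 go.py 0.37 -0.17 0.045 83.9
```

```text
time: 5.7
tcp_pos: [0.4603, -0.1822, 0.0233]
ee_rot: [-1.511, 2.754, -0.001]
wrist_force: [0.2, -0.2, 0.1]
opening: 0.464
gripper_force: 0.0
time: 6.1
tcp_pos: [0.4617, -0.1831, 0.0249]
ee_rot: [-1.511, 2.751, -0.006]
wrist_force: [-0.3, -0.3, 7.1]
opening: 0.169
gripper_force: 98.2
time: 6.4
tcp_pos: [0.4598, -0.1818, 0.0438]
ee_rot: [1.514, -2.753, -0.0]
wrist_force: [-1.7, 1.7, 0.3]
opening: 0.161
gripper_force: 98.2
t 6.4 tcp [ 0.4598 -0.1818  0.0438] yaw 147.61 shift [ 3.81  8.21 -0.12] turn 1.112 F [-1.7  1.7  0.3]
```

```bash
python3 -m jog '[[[0,0.8,1.8,0,0],[0,1.9,4.1,0,0],[0,3,6.5,0,0.1],[0,3.8,8.2,0,0.22],[0,3.8,8.2,0,0.35]]]'; python3 -m jog '[[[0,0,0,0,0.13],[0,0,0,0,0.26],[0,0,0,0,0.39],[0,0,0,0,0.52],[0,0,0,0,0.65]]]'; python3 -m jog '[[[0,0,0,0,0.1],[0,0,0,0,0.11],[0,0,0,0,0.11]]]'; python3 tin.py; python3 go.py 0.4 -0.248 0.045 83.9;python3 go.py 0.432 -0.249 0.045 83.9
```

```text
time: 6.9
tcp_pos: [0.3678, -0.1692, 0.0417]
ee_rot: [1.001, -2.976, -0.003]
wrist_force: [-0.1, -0.5, -0.1]
opening: 0.166
gripper_force: 98.0
time: 7.4
tcp_pos: [0.3702, -0.17, 0.0423]
ee_rot: [-0.0, -3.142, -0.0]
wrist_force: [0.4, -1.1, -1.3]
opening: 0.166
gripper_force: 98.1
time: 7.7
tcp_pos: [0.3702, -0.17, 0.0424]
ee_rot: [-0.162, -3.137, -0.0]
wrist_force: [0.1, -0.4, -1.2]
opening: 0.163
gripper_force: 98.1
tin [ 423.7 -147.9] [77.  72.7] 83.7 lug (array([ 535.4, -197.2]), array([2.6, 0. ]), 178.6) 2 z top 0.069
t 7.75 tcp [ 0.3703 -0.1701  0.0424] yaw 84.1 shift [-3.76 -7.45 -0.26] turn 0.003 F [-0.  -0.8 -1.3]
t 7.75 tcp [ 0.3703 -0.1701  0.0424] yaw 84.1 shift [-6.95 -7.22 -0.26] turn 0.003 F [-0.  -0.8 -1.3]
```

```bash
python3 -m jog '[[[0,-0.8,-1.8,0,0],[0,-1.8,-4.2,0,0],[0,-2.7,-6.4,0,0],[0,-3.2,-7.2,0,0],[0,-3.2,-7.2,0,0]]]';python3 -m jog '[[[0,-1,0,0,0],[0,-2.5,0,0,0],[0,-3.7,0,0,0],[0,-3.7,0,0,0],[0,-3.7,0,0,0]]]'; python3 -m jog '[[[0,0,0,0.8,0],[0,0,0,1.5,0],[0,0,0,1.9,0],[0,0,0,1.9,0]]]'; python3 go.py 0.432 -0.249 0.025 83.9
```

```text
time: 8.25
tcp_pos: [0.395, -0.2459, 0.0426]
ee_rot: [0.165, 3.137, 0.0]
wrist_force: [0.6, -0.4, -1.6]
opening: 0.162
gripper_force: 98.1
time: 8.75
tcp_pos: [0.4314, -0.2482, 0.0424]
ee_rot: [-0.162, -3.136, -0.001]
wrist_force: [0.2, 0.2, -1.5]
opening: 0.163
gripper_force: 98.1
time: 9.15
tcp_pos: [0.4307, -0.2485, 0.0249]
ee_rot: [-0.165, -3.136, -0.001]
wrist_force: [-3.5, 3.7, 9.3]
opening: 0.166
gripper_force: 99.5
t 9.15 tcp [ 0.4307 -0.2485  0.0249] yaw 83.99 shift [-0.13 -0.03 -0.01] turn 0.001 F [-3.5  3.7  9.3]
```

```bash
python3 -m jog '[[[3.5,0,0,0,0],[3.5,0,0,0,0],[3.5,0,0,-1,0],[3.5,0,0,-5,0],[3.5,0,0,-10,0]]]'; python3 -m jog '[[[3.5,0,5,-15,0],[3.5,0,10,-17,0],[3.5,0,15,-17,0.15],[3.5,0,20,-17,0.3],[3.5,0,25,-17,0.45]]]';python3 tin.py; python3 go.py 0.548 0.207 0.16 3.9
```

```text
time: 9.65
tcp_pos: [0.4293, -0.2475, 0.122]
ee_rot: [-0.165, -3.132, -0.006]
wrist_force: [2.0, -1.2, -0.5]
opening: 0.41
gripper_force: 0.0
time: 10.15
tcp_pos: [0.4501, -0.0829, 0.2744]
ee_rot: [0.812, 3.03, -0.0]
wrist_force: [0.1, 0.6, 0.1]
opening: 0.41
gripper_force: 0.0
tin [ 478.3 -252.2] [129.   73.8] 83.7 lug (array([ 431.2, -247.2]), array([18. , 28.6]), 88.2) 80 z top 0.05
t 10.2 tcp [ 0.4507 -0.0768  0.276 ] yaw 60.03 shift [ 5.79 29.36 11.79] turn 0.98 F [-0.9  3.8  1.6]
```

```bash
python3 -m jog '[[[3.5,1.2,5,2,0.15],[3.5,2.4,10,4,0.3],[3.5,3.5,15,5,0.45],[3.5,4.6,20,6,0.6],[3.5,5.7,25,6,0.75]]]';python3 -m jog '[[[3.5,0,0,0,0.15],[3.5,0,0,0,0.23],[3.5,0,0,0,0.23]]]'; python3 go.py 0.548 0.207 0.13 3.9
```

```text
time: 10.7
tcp_pos: [0.5106, 0.1214, 0.2144]
ee_rot: [-1.757, -2.603, 0.002]
wrist_force: [0.8, 0.0, 0.2]
opening: 0.414
gripper_force: 0.0
time: 11.0
tcp_pos: [0.5108, 0.1205, 0.2152]
ee_rot: [-2.036, -2.392, 0.001]
wrist_force: [-0.0, -0.0, 0.5]
opening: 0.409
gripper_force: 0.0
t 11.0 tcp [0.5108 0.1205 0.2152] yaw 9.2 shift [7.95 5.06 8.52] turn 0.092 F [-0.  -0.   0.5]
```

```bash
python3 -m jog '[[[3.5,3.5,2.5,3,0.092],[3.5,7,4.5,6,0.092],[3.5,7.95,5.06,8,0.092],[3.5,7.95,5.06,8.5,0.092],[3.5,7.95,5.06,8.5,0.092]]]'; python3 go.py 0.548 0.207 0.077 3.9; python3 - <<'E'
from h import *
im,d=eyes.get_image('scene');cv2.imwrite('pics/s3.png',cv2.resize(im[200:340,300:440,::-1],(560,560),interpolation=cv2.INTER_CUBIC))
E
```

```text
time: 11.5
tcp_pos: [0.5473, 0.2057, 0.1292]
ee_rot: [-2.144, -2.295, 0.005]
wrist_force: [-0.3, 0.9, -0.1]
opening: 0.411
gripper_force: 0.0
t 11.5 tcp [0.5473 0.2057 0.1292] yaw 3.88 shift [0.13 0.09 5.22] turn -0.0 F [-0.3  0.9 -0.1]
```

View pics/s3.png

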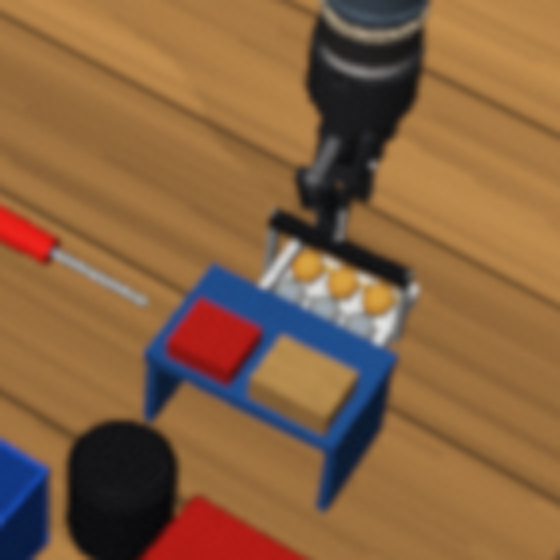

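The gripper is centred over the bar at (340,240), straddling it. I'll descend and grip.

```bash
python3 -m jog '[[[3.5,0.1,0,2,0],[3.5,0.1,0,4,0],[3.5,0.1,0,5.2,0],[3.5,0.1,0,5.2,0],[3.5,0.1,0,5.2,0]]]'; python3 -m jog '[[[2.4,0,0,0,0],[2,0,0,0,0],[1.6,0,0,0,0],[1.2,0,0,0,0],[0.8,0,0,0,0]]]' 20;python3 -m jog '[[[0,0,0,0,0],[0,0,0,0,0],[0,0,0,0,0]]]' 110; python3 go.py 0.548 0.207 0.077 3.9
```

```text
time: 12.05
tcp_pos: [0.5488, 0.2071, 0.0796]
ee_rot: [2.146, 2.293, 0.002]
wrist_force: [-0.8, 0.6, 0.6]
opening: 0.409
gripper_force: 0.0
time: 12.55
tcp_pos: [0.5488, 0.2077, 0.079]
ee_rot: [2.145, 2.294, 0.002]
wrist_force: [0.9, -0.3, 2.2]
opening: 0.135
gripper_force: 20.1
time: 12.85
tcp_pos: [0.5489, 0.2078, 0.0792]
ee_rot: [2.145, 2.294, 0.002]
wrist_force: [1.2, 0.1, 5.0]
opening: 0.118
gripper_force: 108.2
t 12.85 tcp [0.5489 0.2078 0.0792] yaw 3.82 shift [-0.07 -0.09  0.22] turn -0.001 F [1.2 0.1 5. ]
```

```bash
python3 -m jog '[[[0,0,0,-0.2,0],[0,0,0,-0.5,0],[0,0,0,-0.7,0],[0,0,0,-0.7,0]]]'; python3 -m jog '[[[0,0,-0.3,0,0],[0,0,-0.9,0,0],[0,0,-1.8,0,0],[0,0,-2.7,0,0],[0,0,-3.6,0,0]]]';python3 -m jog '[[[0,0,-0.9,0,0],[0,0,-1.8,0,0],[0,0,-2.7,0,0],[0,0,-3.3,0,0],[0,0,-3.5,0,0]]]'; python3 go.py 0.48 0.2 0.19 -6.1
```

```text
time: 13.25
tcp_pos: [0.5469, 0.2073, 0.0836]
ee_rot: [-2.145, -2.293, 0.005]
wrist_force: [0.8, -0.4, -6.0]
opening: 0.116
gripper_force: 107.4
time: 13.75
tcp_pos: [0.5111, 0.2051, 0.0853]
ee_rot: [-2.146, -2.294, 0.001]
wrist_force: [-0.8, -0.6, -7.1]
opening: 0.112
gripper_force: 107.5
time: 14.25
tcp_pos: [0.4765, 0.2028, 0.0853]
ee_rot: [-2.146, -2.294, 0.0]
wrist_force: [0.2, 0.4, -6.2]
opening: 0.115
gripper_force: 107.5
t 14.25 tcp [0.4765 0.2028 0.0853] yaw 3.83 shift [ -0.31   0.33 -10.47] turn 0.173 F [ 0.2  0.4 -6.2]
```

```bash
python3 -m jog '[[[0,0,0,-0.5,0],[0,0,0,-1.5,0],[0,0,0,-3,0],[0,0,0,-4.5,0],[0,0,0,-6,0]]]';python3 -m jog '[[[0,0,0,-1.5,0],[0,0,0,-3,0],[0,0,0,-4,0],[0,0,0,-4.5,0],[0,0,0,-4.5,0]]]'; python3 go.py 0.568 -0.2635 0.19 -6.1; python3 - <<'E'
from h import *
im,d=eyes.get_image('scene');cv2.imwrite('pics/s4.png',cv2.resize(im[150:330,290:470,::-1],(540,540),interpolation=cv2.INTER_CUBIC))
E
```

```text
time: 14.75
tcp_pos: [0.4783, 0.203, 0.1477]
ee_rot: [2.146, 2.293, 0.003]
wrist_force: [0.3, 0.2, -7.7]
opening: 0.111
gripper_force: 107.5
time: 15.25
tcp_pos: [0.4779, 0.203, 0.1912]
ee_rot: [2.146, 2.294, 0.002]
wrist_force: [1.2, -0.8, -6.5]
opening: 0.115
gripper_force: 107.5
t 15.25 tcp [0.4779 0.203  0.1912] yaw 3.82 shift [-47.15   5.88   0.12] turn 0.173 F [ 1.2 -0.8 -6.5]
```

View pics/s4.png

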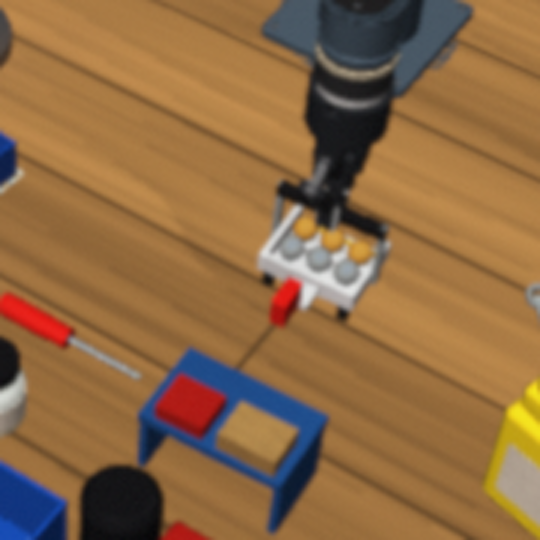

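The tray hangs level and clear of the shelf with all six balls in their rows, brass at (335,240) and steel at (320,257). I'll carry it across.

```bash
python3 -m jog '[[[0,-0.4,0,0,0],[0,-1.2,0.1,0,0],[0,-2.4,0.3,0,0],[0,-4,0.5,0,0],[0,-6,0.8,0,0.02]]]';python3 -m jog '[[[0,-2,0.25,0,0.015],[0,-4,0.5,0,0.03],[0,-6,0.75,0,0.045],[0,-8,1,0,0.06],[0,-10,1.25,0,0.08]]]';python3 -m jog '[[[0,-2,0.25,0,0.01],[0,-4,0.5,0,0.02],[0,-6,0.75,0,0.03],[0,-8,1,0,0.04],[0,-10,1.25,0,0.05]]]';python3 -m jog '[[[0,-2,0.2,0,0.01],[0,-4,0.4,0,0.02],[0,-6,0.5,0,0.02],[0,-8,0.6,0,0.02],[0,-10,0.7,0,0.02]]]'; python3 go.py 0.568 -0.2635 0.19 -6.1
```

```text
time: 15.8
tcp_pos: [0.4893, 0.1423, 0.1899]
ee_rot: [-2.169, -2.272, 0.001]
wrist_force: [0.6, -0.7, -7.3]
opening: 0.111
gripper_force: 107.5
time: 16.3
tcp_pos: [0.5063, 0.0422, 0.19]
ee_rot: [2.26, 2.182, -0.001]
wrist_force: [-0.2, 0.9, -6.2]
opening: 0.112
gripper_force: 107.5
time: 16.8
tcp_pos: [0.5152, -0.0581, 0.19]
ee_rot: [-2.313, -2.125, 0.001]
wrist_force: [0.7, -0.4, -6.9]
opening: 0.115
gripper_force: 107.5
time: 17.3
tcp_pos: [0.5135, -0.1583, 0.1899]
ee_rot: [-2.334, -2.102, 0.001]
wrist_force: [1.0, -0.5, -6.4]
opening: 0.118
gripper_force: 107.5
t 17.3 tcp [ 0.5135 -0.1583  0.1899] yaw -5.98 shift [-9.89  6.51 -0.01] turn 0.002 F [ 1.  -0.5 -6.4]
```

```bash
python3 -m jog '[[[0,-2,0.9,0,0],[0,-3.8,2.1,0,0],[0,-5.5,3.3,0,0],[0,-7,4.4,0,0],[0,-8.3,5.3,0,0]]]';python3 -m jog '[[[0,-0.9,0.7,0,0],[0,-1.5,1.1,0,0],[0,-1.6,1.2,0,0],[0,-1.6,1.2,0,0],[0,-1.6,1.2,0,0]]]'; python3 - <<'E'
from h import *
im,d=eyes.get_image('scene');a=cv2.resize(im[130:290,180:340,::-1],(400,400),interpolation=cv2.INTER_CUBIC)
im,d=eyes.get_image('top');b=cv2.resize(im[200:310,360:470,::-1],(400,400),interpolation=cv2.INTER_CUBIC);cv2.imwrite('pics/s5.png',np.hstack([a,b]))
E
python3 go.py 0.568 -0.2635 0.15 -6.1
```

```text
time: 17.8
tcp_pos: [0.5581, -0.2466, 0.1896]
ee_rot: [-2.334, -2.102, 0.002]
wrist_force: [0.9, 0.4, -6.5]
opening: 0.115
gripper_force: 107.6
time: 18.3
tcp_pos: [0.5684, -0.2611, 0.1903]
ee_rot: [-2.332, -2.104, 0.0]
wrist_force: [0.3, -0.1, -5.6]
opening: 0.111
gripper_force: 107.6
t 18.4 tcp [ 0.5685 -0.261   0.1904] yaw -5.88 shift [-0.26 -0.03  4.04] turn 0.004 F [-0.3 -0.3 -6.8]
```

View pics/s5.png

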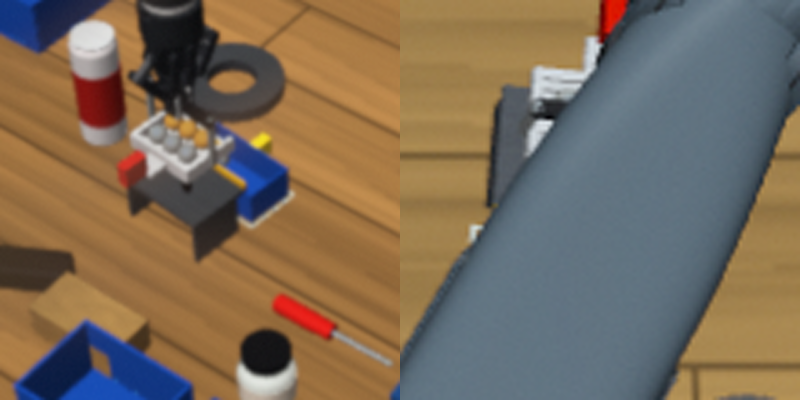

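The tray is level over the rest with the rows intact, and the tin is in its outline. I'll lower the tray.

```bash
python3 -m jog '[[[0,-0.1,0,0.6,0],[0,-0.2,0,1.5,0],[0,-0.25,0,2.4,0],[0,-0.25,0,3.1,0],[0,-0.25,0,3.5,0]]]';python3 -m jog '[[[0,0,0,0.2,0],[0,0,0,0.4,0],[0,0,0,0.6,0],[0,0,0,0.6,0]]]';python3 go.py 0.568 -0.2635 0.149 -6.1
```

```text
time: 18.9
tcp_pos: [0.5677, -0.2635, 0.1533]
ee_rot: [-2.331, -2.102, 0.001]
wrist_force: [-0.4, 0.5, -6.2]
opening: 0.116
gripper_force: 107.6
time: 19.3
tcp_pos: [0.5686, -0.2641, 0.1495]
ee_rot: [2.333, 2.103, 0.0]
wrist_force: [-0.9, -0.2, -6.1]
opening: 0.112
gripper_force: 107.6
t 19.3 tcp [ 0.5686 -0.2641  0.1495] yaw -5.92 shift [ 0.05 -0.07  0.05] turn 0.003 F [-0.9 -0.2 -6.1]
```

Still carrying; 1 mm at a time.

```bash
python3 -m jog '[[[0,0,0,0.1,0],[0,0,0,0.2,0],[0,0,0,0.2,0]]]';python3 -m jog '[[[0,0,0,0.1,0],[0,0,0,0.2,0],[0,0,0,0.2,0]]]'
```

```text
time: 19.6
tcp_pos: [0.5687, -0.2642, 0.1493]
ee_rot: [2.332, 2.103, 0.001]
wrist_force: [-2.7, 2.2, 2.4]
opening: 0.116
gripper_force: 108.8
time: 19.9
tcp_pos: [0.5688, -0.2643, 0.1492]
ee_rot: [2.331, 2.102, 0.001]
wrist_force: [-5.2, 2.5, 8.7]
opening: 0.114
gripper_force: 109.8
```

```bash
python3 -m jog '[[[1.6,0,0,-0.2,0],[2,0,0,-0.2,0],[2.6,0,0,-0.2,0],[3.5,0,0,-0.2,0],[3.5,0,0,-0.2,0]]]' 20;python3 -m jog '[[[3.5,0,0,-1,0],[3.5,0,0,-3,0],[3.5,0,0,-6,0],[3.5,0,0,-9,-0.1],[3.5,0,0,-9,-0.2]]]';python3 -m jog '[[[3.5,0,0,0,-0.7],[3.5,0,0,0,-0.7],[3.5,0,0,0,-0.7],[3.5,0,0,0,-0.7],[3.5,0,0,0,-0.7]]]';python3 go.py 0.65 -0.273 0.2 83.9; python3 - <<'E'
from h import *
im,d=eyes.get_image('scene');a=cv2.resize(im[130:290,180:340,::-1],(560,560),interpolation=cv2.INTER_CUBIC);cv2.imwrite('pics/s6.png',a)
E
```

```text
time: 20.4
tcp_pos: [0.5686, -0.264, 0.1469]
ee_rot: [-2.333, -2.104, 0.0]
wrist_force: [0.1, 0.2, 0.9]
opening: 0.41
gripper_force: 0.0
time: 20.9
tcp_pos: [0.5706, -0.2653, 0.2442]
ee_rot: [2.1, 2.323, 0.003]
wrist_force: [0.7, 0.2, 0.8]
opening: 0.412
gripper_force: 0.0
time: 21.4
tcp_pos: [0.5687, -0.2641, 0.2381]
ee_rot: [1.178, 2.911, -0.0]
wrist_force: [-0.0, 0.2, -0.5]
opening: 0.407
gripper_force: 0.0
t 21.4 tcp [ 0.5687 -0.2641  0.2381] yaw 45.93 shift [-6.46  5.02  3.82] turn -0.663 F [-0.   0.2 -0.5]
```

View pics/s6.png

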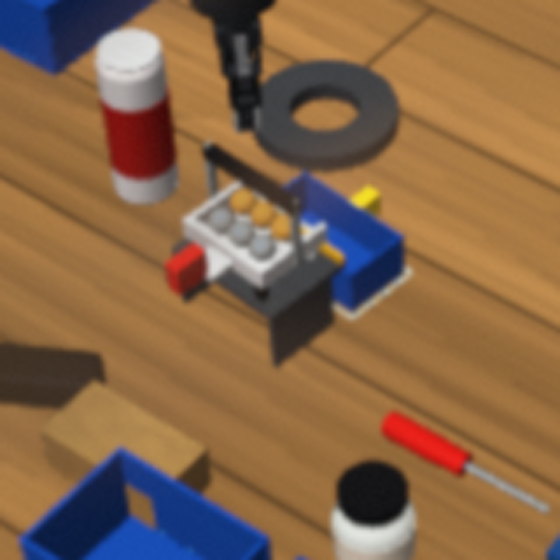

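The tray stands on the rest released, with all balls in their rows; the red tail is at crop (185,268). I'll measure the tail while turning over it.

```bash
python3 - <<'E'
from h import *
im,d=eyes.get_image('scene');X=cloud('scene',d);h,s,v=[a.astype(int) for a in cv2.split(hsv(im))]
m=box(((h<6)|(h>174))&(s>150),(222,192,248,220))&(X[...,2]>.09);P=X[m];print(m.sum(),P.mean(0).round(3),np.percentile(P,[5,95],axis=0).round(3))
t=P[P[:,2]>.124];print(len(t),rect(t),t.mean(0))
E
python3 -m jog '[[[3.5,-3,2.5,0,-0.15],[3.5,-6.5,5,0,-0.3],[3.5,-6.5,5,0,-0.45],[3.5,-6.5,5,0,-0.6],[3.5,-6.5,5,0,-0.663]]]';python3 go.py 0.65 -0.273 0.16 83.9
```

```text
106 [ 0.653 -0.268  0.121] [[ 0.637 -0.276  0.103]
 [ 0.667 -0.261  0.133]]
54 (array([ 651.1, -268.5]), array([20.9, 38. ]), 76.4) [ 0.65169143 -0.26922233  0.12927981]
time: 22.0
tcp_pos: [0.6505, -0.2738, 0.2362]
ee_rot: [-0.172, -3.136, -0.001]
wrist_force: [0.6, -0.5, -0.6]
opening: 0.408
gripper_force: 0.0
t 22.0 tcp [ 0.6505 -0.2738  0.2362] yaw 83.74 shift [0.05 0.07 7.62] turn -0.003 F [ 0.6 -0.5 -0.6]
```

```bash
python3 -m jog '[[[3.5,0,0.25,4,0],[3.5,0,0.25,8,0],[3.5,0,0.25,11.5,0],[3.5,0,0.25,13.5,0],[3.5,0,0.25,13.9,0]]]' 25;python3 -m jog '[[[3,0,0,0,0],[2.6,0,0,0,0],[2.3,0,0,0,0],[2,0,0,0,0],[1.7,0,0,0,0]]]';python3 -m jog '[[[1.4,0,0,0,0],[1.1,0,0,0,0],[0.8,0,0,0,0],[0,0,0,0,0]]]';python3 go.py 0.651 -0.271 0.097 83.9
```

```text
time: 22.5
tcp_pos: [0.6479, -0.27, 0.0938]
ee_rot: [-0.177, -3.13, -0.005]
wrist_force: [-0.7, -0.4, -0.3]
opening: 0.414
gripper_force: 0.0
time: 23.0
tcp_pos: [0.6509, -0.2718, 0.0997]
ee_rot: [0.175, 3.135, -0.002]
wrist_force: [-0.1, -1.0, -0.2]
opening: 0.198
gripper_force: 0.2
time: 23.4
tcp_pos: [0.6509, -0.272, 0.0996]
ee_rot: [0.174, 3.135, -0.003]
wrist_force: [0.2, -2.7, 6.0]
opening: 0.184
gripper_force: 24.8
t 23.4 tcp [ 0.6509 -0.272   0.0996] yaw 83.63 shift [-0.    0.1   0.26] turn -0.005 F [ 0.2 -2.7  6. ]
```

```bash
python3 -m jog '[[[0,0.05,0,-0.15,0],[0,0.12,0,-0.35,0],[0,0.22,0,-0.56,0],[0,0.32,0,-0.76,0],[0,0.41,0,-0.96,0]]]';python3 -m jog '[[[0,0.1,0,-0.19,0],[0,0.2,0,-0.37,0],[0,0.3,0,-0.56,0],[0,0.4,0,-0.75,0],[0,0.5,0,-0.93,0]]]';python3 -m jog '[[[0,0.11,0,-0.18,0],[0,0.22,0,-0.36,0],[0,0.34,0,-0.53,0],[0,0.45,0,-0.7,0],[0,0.57,0,-0.88,0]]]';python3 go.py 0.651 -0.271 0.0996 83.9; python3 - <<'E'
from h import *
im,d=eyes.get_image('scene');a=cv2.resize(im[130:290,180:340,::-1],(560,560),interpolation=cv2.INTER_CUBIC);cv2.imwrite('pics/s7.png',a)
E
```

```text
time: 23.9
tcp_pos: [0.6447, -0.2699, 0.1062]
ee_rot: [-0.174, -3.133, -0.003]
wrist_force: [-0.4, -0.8, -4.8]
opening: 0.185
gripper_force: 24.4
time: 24.4
tcp_pos: [0.641, -0.2702, 0.1174]
ee_rot: [-0.175, -3.137, -0.0]
wrist_force: [-1.1, 0.7, -5.4]
opening: 0.182
gripper_force: 24.4
time: 24.9
tcp_pos: [0.6354, -0.2696, 0.1261]
ee_rot: [-0.175, -3.137, 0.0]
wrist_force: [-0.1, 0.6, -5.2]
opening: 0.184
gripper_force: 24.4
t 24.9 tcp [ 0.6354 -0.2696  0.1261] yaw 83.63 shift [-1.57  0.04  2.65] turn -0.005 F [-0.1  0.6 -5.2]
```

View pics/s7.png

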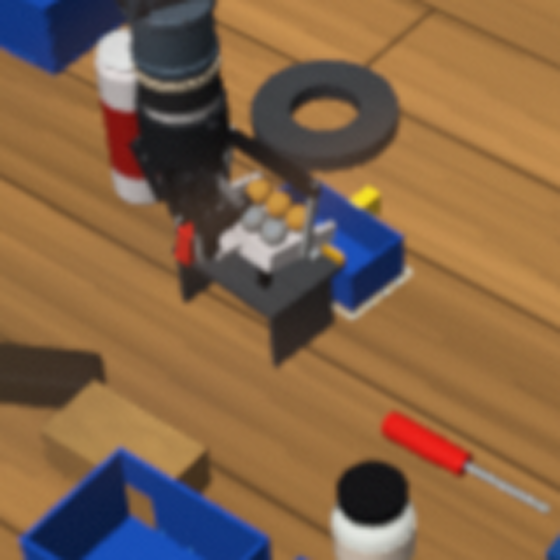

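The tray is tipping and all visible balls are still in their rows, brass at (278,203). The pull is 5 N, so I'll check the tilt numerically from the bar position.

```bash
cat > tilt.py <<'E'
from h import *
im,d=eyes.get_image('scene');X=cloud('scene',d);h,s,v=[a.astype(int) for a in cv2.split(hsv(im))]
c,sn=np.cos(-.106),np.sin(-.106);Y=X-[.566,-.2633,.07];Q=np.stack([Y[...,0]*c+Y[...,1]*sn,-Y[...,0]*sn+Y[...,1]*c,Y[...,2]],-1)*1000
for n,m in(('bar',(v<75)&(Q[...,2]>75)&(Q[...,2]<125)&(abs(Q[...,1])<60)&(Q[...,0]<22)),('brass',(h>10)&(h<28)&(s>130)&(v>120)&(abs(Q[...,1])<60)&(Q[...,0]<25)&(Q[...,0]>-60)&(Q[...,2]>18)),
 ('brass in tin',(h>10)&(h<24)&(s>110)&(abs(Q[...,1])<66)&(Q[...,0]<-45)&(Q[...,0]>-122)&(Q[...,2]<-15)&(Q[...,2]>-65)),
 ('steel',(s<60)&(v>90)&(v<190)&(abs(Q[...,1])<46)&(Q[...,0]<40)&(Q[...,0]>-40)&(Q[...,2]>20)),):
    m=box(m,(180,130,340,290));P=Q[m];print(n,m.sum(),np.median(P,0).round(1) if len(P) else '',np.percentile(P,[5,95],axis=0).round() if len(P) else '')
E
python3 tilt.py
```

```text
bar 138 [-19.5   6.5 105.1] [[-28. -44.  96.]
 [-14.  53. 111.]]
brass 104 [-26.1   1.4  48.2] [[-36. -27.  39.]
 [-19.  32.  56.]]
brass in tin 1 [-104.   -60.8  -47.6] [[-104.  -61.  -48.]
 [-104.  -61.  -48.]]
steel 142 [ 8.3 17.6 52.3] [[-22. -39.  32.]
 [ 34.  39.  62.]]
```

```bash
python3 -m jog '[[[0,0.13,0,-0.16,0],[0,0.26,0,-0.33,0],[0,0.39,0,-0.49,0],[0,0.52,0,-0.66,0],[0,0.65,0,-0.82,0]]]' 20;python3 -m jog '[[[0,0.14,0,-0.16,0],[0,0.28,0,-0.31,0],[0,0.43,0,-0.47,0],[0,0.57,0,-0.62,0],[0,0.72,0,-0.77,0]]]';python3 -m jog '[[[0,0.15,0,-0.14,0],[0,0.31,0,-0.28,0],[0,0.47,0,-0.42,0],[0,0.62,0,-0.56,0],[0,0.78,0,-0.7,0]]]'; python3 tilt.py; python3 -m jog '[[[0,0.2,0,-0.15,0],[0,0.4,0,-0.3,0],[0,0.6,0,-0.45,0],[0,0.82,0,-0.6,0],[0,1.02,0,-0.74,0]]]'; python3 tilt.py
```

```text
time: 25.5
tcp_pos: [0.629, -0.2689, 0.1344]
ee_rot: [0.174, 3.137, -0.0]
wrist_force: [-0.2, 0.3, -4.0]
opening: 0.181
gripper_force: 24.5
time: 26.0
tcp_pos: [0.6217, -0.2681, 0.142]
ee_rot: [-0.174, -3.137, 0.0]
wrist_force: [-0.4, -0.2, -4.8]
opening: 0.184
gripper_force: 24.7
time: 26.5
tcp_pos: [0.614, -0.2672, 0.1489]
ee_rot: [-0.174, -3.137, -0.0]
wrist_force: [-0.4, 0.1, -5.0]
opening: 0.183
gripper_force: 24.8
bar 153 [-43.8  -2.1 103.3] [[-53. -48.  95.]
 [-38.  48. 110.]]
brass 81 [-36.9   5.2  48.2] [[-45. -26.  40.]
 [-28.  33.  54.]]
brass in tin 2 [-110.4  -62.   -41.3] [[-114.  -62.  -50.]
 [-106.  -62.  -32.]]
steel 124 [-2.6 16.4 63. ] [[-13. -10.  53.]
 [ 32.  40.  73.]]
time: 27.05
tcp_pos: [0.6039, -0.2661, 0.1565]
ee_rot: [0.174, 3.137, -0.0]
wrist_force: [-0.1, 0.3, -4.6]
opening: 0.182
gripper_force: 25.1
bar 148 [-53.8   1.1 101.9] [[-62. -47.  94.]
 [-48.  51. 108.]]
brass 66 [-41.7   7.1  47.9] [[-50. -26.  39.]
 [-34.  35.  55.]]
brass in tin 0  
steel 136 [-5.1 16.9 68.8] [[-17. -12.  57.]
 [ 35.  41. 191.]]
```

```bash
python3 -m jog '[[[0,0.18,0,-0.12,0],[0,0.36,0,-0.23,0],[0,0.36,0,-0.23,0],[0,0.36,0,-0.23,0]]]' 20; python3 tilt.py; python3 -m jog '[[[0,0.18,0,-0.11,0],[0,0.35,0,-0.21,0],[0,0.35,0,-0.21,0],[0,0.35,0,-0.21,0]]]' ; python3 tilt.py
```

```text
time: 27.5
tcp_pos: [0.6004, -0.2657, 0.1589]
ee_rot: [0.174, 3.137, -0.0]
wrist_force: [-0.2, 0.3, -2.7]
opening: 0.183
gripper_force: 25.4
bar 148 [-56.    2.2 101.6] [[-64. -45.  93.]
 [-51.  53. 108.]]
brass 67 [-43.5   3.8  47.2] [[-52. -31.  38.]
 [-36.  33.  55.]]
brass in tin 1 [-94.7 -63.5 -20. ] [[-95. -64. -20.]
 [-95. -64. -20.]]
steel 135 [-5.1 17.1 69.3] [[-21. -13.  59.]
 [ 38.  42. 304.]]
time: 27.95
tcp_pos: [0.597, -0.2653, 0.1609]
ee_rot: [0.174, 3.136, -0.0]
wrist_force: [0.2, -0.4, -3.0]
opening: 0.183
gripper_force: 25.6
bar 138 [-59.2   3.2 101. ] [[-66. -44.  92.]
 [-53.  51. 107.]]
brass 20 [-56.8   3.5  30.5] [[-59. -25.  21.]
 [-51.  24.  50.]]
brass in tin 1 [-113.9  -60.1  -31. ] [[-114.  -60.  -31.]
 [-114.  -60.  -31.]]
steel 145 [-1.7 16.6 71.6] [[-23. -13.  61.]
 [ 38.  42. 270.]]
```

Balls are rolling now (about 38°). I'll hold and look.

```bash
python3 -m jog '[[[0,0,0,0,0],[0,0,0,0,0],[0,0,0,0,0],[0,0,0,0,0],[0,0,0,0,0]]]'; python3 tilt.py; python3 - <<'E'
from h import *
im,d=eyes.get_image('scene');a=cv2.resize(im[130:290,180:340,::-1],(400,400),interpolation=cv2.INTER_CUBIC)
im,d=eyes.get_image('top');b=cv2.resize(im[200:310,360:470,::-1],(400,400),interpolation=cv2.INTER_CUBIC);cv2.imwrite('pics/s8.png',np.hstack([a,b]))
E
```

```text
time: 28.5
tcp_pos: [0.5971, -0.2653, 0.1609]
ee_rot: [0.174, 3.136, -0.0]
wrist_force: [-0.0, 0.1, -1.7]
opening: 0.18
gripper_force: 25.6
bar 142 [-59.5   4.2  99.6] [[-69. -45.  93.]
 [-53.  51. 106.]]
brass 3 [-35.8  57.1  19.5] [[-38.  24.  19.]
 [ -6.  59. 242.]]
brass in tin 50 [-102.   22.  -46.] [[-111.    4.  -55.]
 [ -93.   36.  -40.]]
steel 145 [-9.5 17.1 69.9] [[-24. -15.  59.]
 [ 38.  41. 299.]]
```

View pics/s8.png

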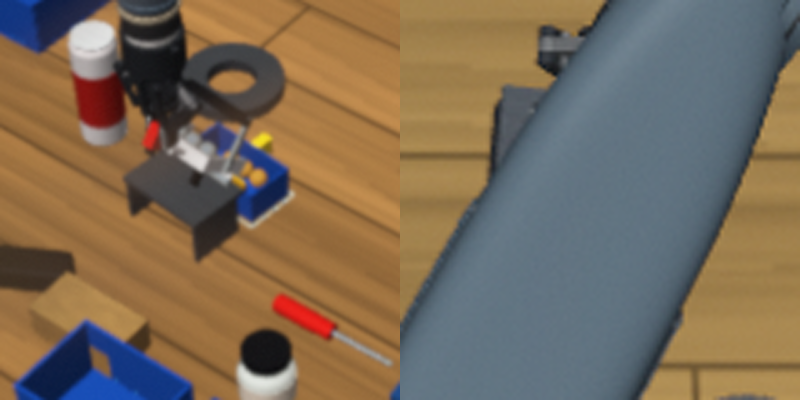

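Two brass balls are visible in the tin at (250,172), the third probably hidden by the tray; none is left in the front row and the steel row is in place. I'll lower the tray along the same arc.

```bash
python3 -m jog '[[[0,-0.3,0,0.18,0],[0,-0.71,0,0.44,0],[0,-1.05,0,0.69,0],[0,-1.4,0,0.94,0],[0,-1.73,0,1.18,0]]]' 20;python3 -m jog '[[[0,-0.31,0,0.28,0],[0,-0.62,0,0.56,0],[0,-0.93,0,0.86,0],[0,-1.22,0,1.16,0],[0,-1.5,0,1.47,0]]]';python3 -m jog '[[[0,-0.26,0,0.33,0],[0,-0.52,0,0.65,0],[0,-0.76,0,1,0],[0,-1,0,1.35,0],[0,-1.22,0,1.7,0]]]';python3 -m jog '[[[0,-0.2,0,0.37,0],[0,-0.4,0,0.75,0],[0,-0.6,0,1.13,0],[0,-0.76,0,1.51,0],[0,-0.87,0,1.77,0]]]';python3 go.py 0.651 -0.272 0.0985 83.9; python3 tilt.py
```

```text
time: 29.15
tcp_pos: [0.6147, -0.2673, 0.149]
ee_rot: [0.174, 3.136, -0.001]
wrist_force: [0.4, 0.8, 2.1]
opening: 0.187
gripper_force: 25.5
time: 29.65
tcp_pos: [0.6299, -0.2691, 0.1344]
ee_rot: [0.174, 3.135, -0.001]
wrist_force: [1.0, 0.5, 3.1]
opening: 0.182
gripper_force: 25.0
time: 30.15
tcp_pos: [0.6421, -0.2704, 0.1173]
ee_rot: [0.174, 3.135, -0.001]
wrist_force: [2.3, -0.9, 3.3]
opening: 0.179
gripper_force: 24.9
time: 30.65
tcp_pos: [0.6499, -0.2712, 0.1]
ee_rot: [0.174, 3.137, -0.0]
wrist_force: [1.0, 0.3, 10.9]
opening: 0.182
gripper_force: 26.1
t 30.65 tcp [ 0.6499 -0.2712  0.1   ] yaw 83.64 shift [-0.12 -0.06  0.15] turn -0.005 F [ 1.   0.3 10.9]
bar 104 [  4.4  15.3 102.1] [[ -2. -28.  95.]
 [ 10.  58. 106.]]
brass 6 [-31.3  -8.7  27.5] [[-38. -32.  22.]
 [-31.  40.  30.]]
brass in tin 91 [-102.4    4.1  -45.7] [[-112.  -26.  -58.]
 [ -95.   35.  -38.]]
steel 166 [13.4  6.5 43.2] [[-22. -43.  27.]
 [ 25.  38.  54.]]
```

```bash
python3 -m jog '[[[1.9,0,0,0,0],[2.2,0,0,0,0],[2.6,0,0,0,0],[3.4,0,0,0,0],[3.4,0,0,0,0]]]' 20;python3 -m jog '[[[3.4,0,0,-1,0],[3.4,0,0,-4,0],[3.4,0,0,-8,0],[3.4,0,0,-12,0],[3.4,0,0,-12,0]]]';python3 -m jog '[[[3.4,4,10,0,0],[3.4,8,20,0,0],[3.4,8,20,0,0],[3.4,8,20,0,0],[3.4,8,20,0,0]]]';python3 -m jog '[[[3.4,4,10,0,0],[3.4,4,10,0,0],[3.4,4,10,0,0],[3.4,4,10,0,0],[3.4,4,10,0,0]]]'; python3 tilt.py; python3 - <<'E'
from h import *
im,d=eyes.get_image('scene');a=cv2.resize(im[130:290,180:340,::-1],(400,400),interpolation=cv2.INTER_CUBIC)
im,d=eyes.get_image('top');b=cv2.resize(im[200:310,360:470,::-1],(400,400),interpolation=cv2.INTER_CUBIC);cv2.imwrite('pics/s9.png',np.hstack([a,b]))
E
```

```text
time: 31.2
tcp_pos: [0.6492, -0.2711, 0.0988]
ee_rot: [-0.175, -3.135, -0.001]
wrist_force: [-0.2, -0.3, -0.1]
opening: 0.401
gripper_force: 0.0
time: 31.7
tcp_pos: [0.6525, -0.2726, 0.2295]
ee_rot: [0.174, 3.123, -0.01]
wrist_force: [0.7, -0.1, 0.6]
opening: 0.399
gripper_force: 0.0
time: 32.2
tcp_pos: [0.591, -0.0591, 0.2207]
ee_rot: [0.167, 3.137, 0.003]
wrist_force: [-0.7, -0.9, 0.4]
opening: 0.397
gripper_force: 0.0
time: 32.7
tcp_pos: [0.5644, 0.0392, 0.2197]
ee_rot: [0.175, 3.136, -0.002]
wrist_force: [-0.3, -0.0, -0.2]
opening: 0.397
gripper_force: 0.0
bar 112 [  4.1  -0.3 101.1] [[ -3. -47.  94.]
 [  9.  53. 107.]]
brass 1 [-32.   52.3  23.5] [[-32.  52.  23.]
 [-32.  52.  23.]]
brass in tin 89 [-102.4    4.7  -46.8] [[-113.  -26.  -55.]
 [ -94.   35.  -38.]]
steel 235 [17.1 -5.3 42.5] [[-19. -44.  25.]
 [ 37.  39.  54.]]
```

View pics/s9.png

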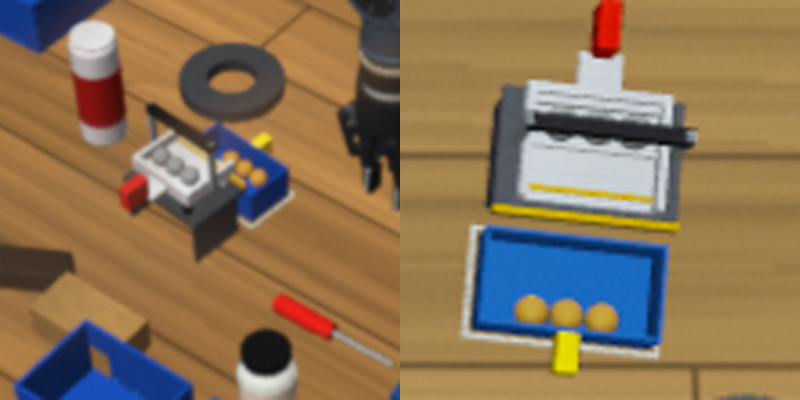

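All three brass balls lie in the tin at right-panel (530–600,315). The three steel balls are in the rear row, and the tray is level behind the stop. The gripper is clear, so I'm handing in.

```bash
python3 -c "
from plant import bot
print(bot.close_job())"
```

```text
the job is handed in; nothing more can be done
None
```

The job is handed in at about 33 s of the 72 s: my last pictures show the three brass balls in the tin, the steel balls still in the rear row, and the tray released level on the rest; I dropped the tin once when it clipped the rest (about 50 N at the wrist), then regrasped it and stood it in the outline, and I don't have the judge's result.

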